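# Tap a chassis rail stub true on the fixture plate

### The job

Pick up the tapping bar from its rubber mat and, with its round nylon head only, tap the loose rail stub along the fixture plate until it is centred over the scribed cross both ways (within 3 mm) and square to it (within 2 degrees), its length along the plate's long line. Work on its two long sides alternately, first the one nearer the robot and then the far one, with as many taps as it takes, the ends too if needed; tap gently (under 25 N, no fast shoves), keep the stub flat on the plate and do not touch it with the gripper. Then stand the bar upright back on the middle of its mat, let go, and leave the other things on the bench alone.

Things in the scene. Friction and masses are not known exactly. Their poses are not given: they have to be found in the camera images.
- mark (a point): Centre of the cross of thin black lines scribed on top of the fixture plate. The bare aluminium plate, 240 x 320 x 12 mm, is fixed to the bench and may lie turned by up to 0.35 rad. Its y axis runs along the plate's long line (320 mm), x along the short line and roughly away from the robot, z up. The point is on the plate's top face, 12 mm above the bench.
- rail_center (a point): Centre (half-way up the box section, 20 mm above its underside) of the loose steel rail stub: 60 mm wide (x), 180 mm long (y), 40 mm high (z), lying on the plate. A pad 50 x 50 x 12 mm on top, centred 55 mm towards +y, brings the top there to 52 mm above the plate. Its -x long side faces the robot. When true, its x and y axes agree with the mark's.
- bar_grip (a point): Point to grip on the axis of the tapping bar, 90 mm above its foot. The bar stands upright, 150 mm tall, 0.25 kg: the lower 50 mm is a round white nylon head 46 mm in diameter, the rest a dark steel shank 24 mm square whose flats face its x and y axes; z up. It can tilt a little in the grip when pushed sideways.
- bar_head (a point): Centre of the tapping bar's nylon head, 25 mm above its foot, on the bar's axis; same axes as bar_grip. The head's radius is 23 mm.
- mat_top (a point): Centre of the top face of the fixed black rubber mat, 110 x 110 x 4 mm, where the bar stands at first and must stand at the end; top face 4 mm above the bench.
- bar: The tapping bar as a whole, origin at the centre of its foot.
- rail: The rail stub as a whole, origin at the centre of its underside, axes as rail_center. 0.6 to 0.9 kg, unknown friction: it slides under some 3 to 12 N and stays where left. The pad makes the +y end heavier (centre of mass about 8 mm towards +y). Start: 15 to 35 mm off the mark towards the robot (-x), up to 25 mm along y, turned up to 0.3 rad, either way.
- spray_can: Bystander: upright spray can, 66 mm diameter, 190 mm tall, at the far left; origin at the centre of its underside.
- wrench: Bystander: wrench lying flat on the bench to the right; origin on its underside.
- angle: Bystander: dark steel angle offcut 50 x 100 x 50 mm, beyond the plate; origin under its centre.
- bolt_tray: Bystander: black tray 90 x 130 x 40 mm at the far right; origin under its centre.
There are look-alikes about, which are no part of the job. What is meant by the part that bears mat_top is not purple, red or white, and is the smaller of those in its own colour.

How it is judged:
On the way, in this order (a step that is already met when the one before it is completed fails the run):
1. the bar is lifted clear of its mat (z of bar in the frame of mat_top above 0.02 m), for 0.1 s.
2. the bar's head touches the rail's long side nearer the robot (contact force between bar and rail above 0.5 N and x of bar_head in the frame of rail_center below -0.045 m and y of bar_head in the frame of rail_center between -0.095 and 0.095 m), for 0.02 s.
3. the bar's head touches the rail's far long side (contact force between bar and rail above 0.5 N and x of bar_head in the frame of rail_center above 0.045 m and y of bar_head in the frame of rail_center between -0.095 and 0.095 m), for 0.02 s.
At the end, for the whole second after the job is handed in: The rail stub lies flat and still on the plate, its centre within 4 mm of the scribed cross along each line and its length within 0.04 rad (2.3 degrees) of the plate's long line; the tapping bar stands upright, at rest and released, on its mat, within 35 mm of the mat's centre (x of rail_center in the frame of mark between -0.004 and 0.004 m and y of rail_center in the frame of mark between -0.004 and 0.004 m and angle between the y axis of rail_center and the y axis of mark, either way round below 0.04 rad and angle between rail_center's own z axis and vertical below 0.03 rad and z of rail_center in the frame of mark between 0.017 and 0.023 m and linear speed of rail below 0.005 m/s and horizontal distance between bar and mat_top below 0.035 m and angle between bar's own z axis and vertical below 0.05 rad and z of bar in the frame of mat_top between -0.003 and 0.004 m and linear speed of bar below 0.01 m/s); the robot touches nothing.
It fails at once if the rail stub is touched by the gripper or arm (contact force between any of the fingers, the arm and rail above 0.5 N).
It fails at once if the rail stub is tapped harder than 25 N (contact force between bar and rail above 25 N).
It fails at once if the rail stub is knocked along faster than 0.25 m/s (linear speed of rail above 0.25 m/s).
It fails at once if the rail stub is tipped or lifted off the plate (angle between rail_center's own z axis and vertical above 0.15 rad or z of rail_center in the frame of mark above 0.03 m).
It fails at once if a bystander is disturbed (moved over 15 mm) (distance of any of spray_can, wrench, angle, bolt_tray from where it was at the start of the episode above 0.015 m).
It also fails if it takes over 72 s, if anything falls off the work surface, if the arm or the gripper's body presses on something with over 40 N, if the wrist force passes 120 N, or if a joint passes its speed limit or range.

### The arm

A 6-joint arm with a two-finger parallel gripper is mounted at the origin on the work surface. World frame = base frame: x ahead of the robot, y to its left, z up, the work surface at z = 0. Lengths are in m, angles in rad, forces in N, time in s.
With the tool pointing down it reaches from about 0.3 to 0.85 m from the base axis. Payload 4.2 kg.
Tool frame: the origin (TCP) lies on the centre line of the jaws, within the pads' length; the fingertips stand 11 mm ahead of it and the grasp point (between the pads) lies 8 mm behind it; z points along the fingers, y is the line along which they close (so a half turn about z gives the same grasp; the last joint's range is limited). The gripper opens to 91 mm and grips with 3 to 60 N. Pads are 32 mm wide; open, the fingers measure 118 mm over their backs; the gripper's body (76 mm by 178 mm) begins 60 mm behind the grasp point.
Start: joints at [-1.358, 0.32, 1.565, -0, 1.257, -0.02], TCP at [0.133, -0.56, 0.225] pointing down, gripper open.
Joint ranges: [-3.11, 3.11], [-0.84, 2.01], [0.21, 2.61], [-1.34, 4.49], [0.05, 2.63], [-2.56, 2.56]. Speed limits (rad/s): [2.57, 2.57, 3.14, 3.14, 3.14, 3.14].

### API

Orientations are given as a rotation vector (axis times angle).
In Python, from cell import arm gives the robot as it stands.
- The arm moves only by the shell command python3 -m creep 'ROWS' [OPENING]. ROWS is JSON, a list of rows, each a list of 4 numbers: the shift along the tool's x, y, z in cm, then the turn about the tool's z in rad. In form: [[tx, ty, tz, twist], ...]. A call has 1 to 12 rows; each row shifts and turns the commanded pose from where the row before left it, along the tool's axes as they then stand; what a row does not reach is not made up. A row lasts 1/8 s, in which the tool goes at most 62.5 mm and 10.7 degrees, less where a joint would pass 70% of its speed; a pose out of reach is approached as far as the arm can. A call is refused whole if a number of a shift passes 6.25 or a number of a turn 0.188, either way. A call with a gripper value outside its range is refused whole. OPENING is the finger opening in cm, from 0 to 9.12, set as the call begins (- or left out, the last holds). The fingers move at their own pace and stop on an object; the grip force is fixed at half the most. Time passes only in rows, so rows that do not move let the fingers close. It gives the time, the measured TCP pose, the force, the opening and the grip force at its end, in the units of the state.
- arm.read_state(): the state, without advancing time (a new reading comes with each control period).
- arm.get_image(name): name is "scene" or "side" or "wrist"; returns (picture, depth): 480x640x3 uint8, blue, green, red; 480x640 float32, m along the optical axis (not along the pixel's ray), 0 where there is no reading.
- arm.camera_params(name): a dict with "camera_matrix" (3x3 intrinsics, pixels), "world_to_cam" (4x4, takes a point from world to camera coordinates). Camera axes: x right, y up, looking along -z (the intrinsics and any distortion apply to the point x, -y, -z); pixel columns grow to the right and rows downward; lengths in m; the calibration is good to about 2 mm. The wrist camera is an equidistant fisheye: a pixel r from the principal point sees the ray r / f radians off the axis. A picture is of the moment at which its call begins: read the wrist's pose just before it. camera_params takes no time and is no camera call; for the wrist camera it gives the pose at the moment of the call.
- arm.sign_off(): hands the job in; it is judged then, once.
The state is a dict: "time": time; "joint_positions": joint angles; "dq": joint speeds; "joint_torque": joint torques, N m; "eef_pos": TCP position; "tool_rot": TCP orientation; "contact_force": force on the tool from outside, world axes, zero at the start; "ft_torque": the same for the moment, N m; "opening": opening from 0.0 (shut) to 1.0 (fully open); "grasp_force": force on a finger pad.
Only numpy, scipy, OpenCV 4.12 (cv2) and the standard library are available. Lean on these libraries where they do the work, as an engineer would, in place of code of your own. Each camera call takes 0.05 s, during which the arm holds its last target. There are 200 camera calls.

## Working session

There is one attempt and no reset: what is moved stays moved. The work goes in short steps, Python scripts to look and compute and a shell command to move; the robot and the scene stay as the last step left them, time stands still between calls to the robot, and variables do not carry over. Pictures are saved under pics/ and viewed, at most 10 in all, crops included, and the job is handed in when it is done.

```bash
ls; mkdir -p pics
python3 - <<'E'
from cell import arm
import cv2,numpy as np
s=arm.read_state();print(s)
for n in("scene","side"):
    i,d=arm.get_image(n);cv2.imwrite(f"pics/{n}0.png",i);np.savez(f"pics/{n}0.npz",i=i,d=d)
    p=arm.camera_params(n);print(n,p)
E
```

```text
pics
{'time': 0.0, 'joint_positions': array([-1.35802560e+00,  3.20283519e-01,  1.56569060e+00,  6.78334498e-07,
        1.25737168e+00, -2.00093288e-02]), 'dq': array([ 0.00150375, -0.0017348 ,  0.00087801, -0.00037657, -0.00054088,
        0.00045863]), 'joint_torque': array([-4.57137560e-06, -4.12460589e+01, -2.31975693e+01,  7.26674125e-02,
        4.58092033e-02, -1.58186704e-04]), 'eef_pos': array([ 0.13253591, -0.55901664,  0.22412058]), 'tool_rot': array([-3.11860442e+00, -3.64622083e-01,  2.63850567e-04]), 'contact_force': array([-0.03533828,  0.53889647,  0.19836123]), 'ft_torque': array([-0.01727276,  0.02404748, -0.00050996]), 'grasp_force': 0.0, 'opening': 1.0030335309714393}
scene {'camera_matrix': array([[437.48057826,   0.        , 313.98563797],
       [  0.        , 437.48057826, 238.78264651],
       [  0.        ,   0.        ,   1.        ]]), 'world_to_cam': array([[ 6.14994245e-01,  7.88531595e-01,  5.23290171e-05,
        -4.32494636e-01],
       [-5.82832696e-01,  4.54520159e-01,  6.73585535e-01,
         1.85216267e-01],
       [ 5.31119692e-01, -4.14281727e-01,  7.39109277e-01,
        -1.69243855e+00],
       [ 0.00000000e+00,  0.00000000e+00,  0.00000000e+00,
         1.00000000e+00]])}
side {'camera_matrix': array([[478.06340897,   0.        , 312.51117281],
       [  0.        , 478.06340897, 253.31011242],
       [  0.        ,   0.        ,   1.        ]]), 'world_to_cam': array([[-0.7181424 , -0.69588158,  0.00450824,  0.46950663],
       [ 0.35476709, -0.36052725,  0.86264733, -0.21409234],
       [-0.59867504,  0.621103  ,  0.50578579, -1.11071188],
       [ 0.        ,  0.        ,  0.        ,  1.        ]])}
```

View pics/scene0.png

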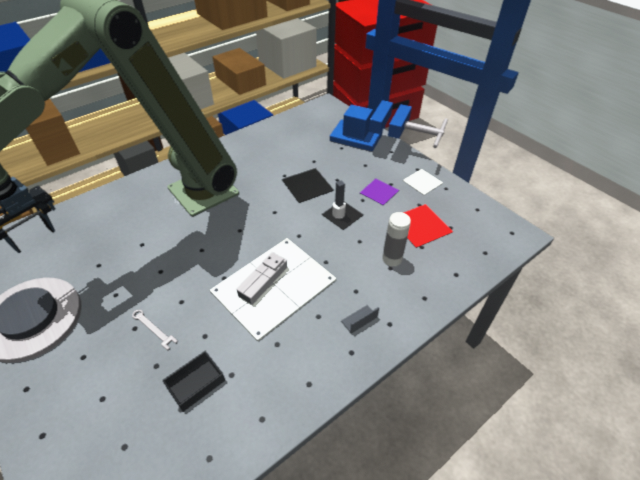

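View pics/side0.png

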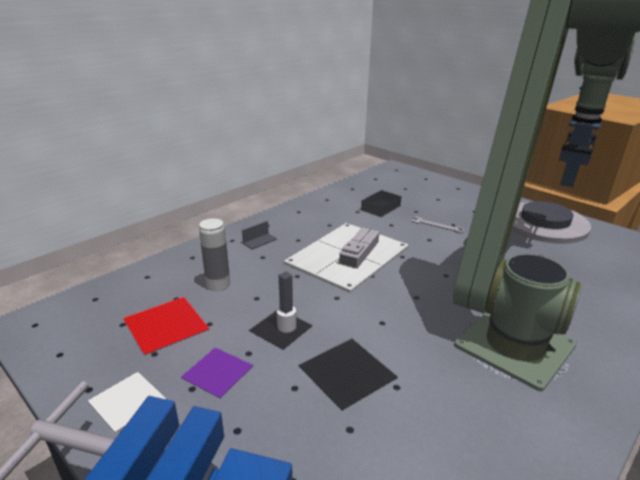

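Both views show candidate mats. In the scene view they are: large black (308,185), small black under the bar (342,214), purple (380,191), red (427,225) and white (423,181). Mine is the smaller of the two black ones, since it is not purple, red or white and the bar stands on it. I'll confirm with a crop and measure.

```bash
cat > h.py <<'E'
import cv2,numpy as np
from cell import arm
def ray(p,uv):
    K=p["camera_matrix"];T=p["world_to_cam"];R=T[:3,:3];c=-R.T@T[:3,3]
    x=(uv[0]-K[0,2])/K[0,0];y=(uv[1]-K[1,2])/K[1,1]
    return c,R.T@np.array([x,-y,-1.])
def rayw(p,uv):
    K=p["camera_matrix"];T=p["world_to_cam"];R=T[:3,:3];c=-R.T@T[:3,3]
    x=(uv[0]-K[0,2])/K[0,0];y=(uv[1]-K[1,2])/K[1,1];r=np.hypot(x,y)+1e-12
    return c,R.T@np.array([x/r*np.sin(r),-y/r*np.sin(r),-np.cos(r)])
def onz(p,uv,z,f=ray):
    c,d=f(p,uv);return (c+d*(z-c[2])/d[2])[:2]
def proj(p,X,fish=False):
    K=p["camera_matrix"];T=p["world_to_cam"];q=T[:3,:3]@np.asarray(X,float)+T[:3,3];x,y,z=q[0],-q[1],-q[2]
    if fish:
        h=np.hypot(x,y);t=np.arctan2(h,z);x,y,z=x/h*t,y/h*t,1
    return np.array([K[0,0]*x/z+K[0,2],K[1,1]*y/z+K[1,2]])
E
python3 - <<'E'
from h import *
S={n:np.load(f"pics/{n}0.npz")["i"] for n in("scene","side")}
P={n:arm.camera_params(n) for n in S}
for n,box in(("scene",(200,225,345,345)),("side",(275,210,420,300))):
    g=cv2.cvtColor(S[n],cv2.COLOR_BGR2GRAY);x0,y0,x1,y1=box
    m=np.zeros_like(g);m[y0:y1,x0:x1]=(g[y0:y1,x0:x1]>195)*255
    c,_=cv2.findContours(m,0,2);c=max(c,key=cv2.contourArea);r=cv2.approxPolyDP(cv2.convexHull(c),8,True)[:,0]
    print(n,r.tolist());w=np.array([onz(P[n],q,.012) for q in r]);print(w.round(4).tolist(),w.mean(0), [np.linalg.norm(w[i]-w[i-1]).round(4) for i in range(len(w))])
    # small black mat
for n,box in(("scene",(318,195,368,232)),("side",(245,305,316,352))):
    g=S[n].max(2);x0,y0,x1,y1=box
    m=np.zeros_like(g);m[y0:y1,x0:x1]=(g[y0:y1,x0:x1]<50)*255
    c,_=cv2.findContours(m,0,2);c=max(c,key=cv2.contourArea);r=cv2.approxPolyDP(cv2.convexHull(c),6,True)[:,0]
    w=np.array([onz(P[n],q,.004) for q in r]);print(n,"mat",r.tolist(),w.round(4).tolist(),w.mean(0))
a=cv2.resize(S["scene"][155:340,200:460],None,fx=3,fy=3,interpolation=2)[:600,:800]
cv2.imwrite("pics/c1.png",a)
E
```

```text
scene [[288, 238], [335, 278], [257, 339], [210, 289]]
[[0.4142, 0.1117], [0.6466, 0.129], [0.6771, -0.1856], [0.4398, -0.2059]] [ 0.54442599 -0.03768186] [np.float64(0.3187), np.float64(0.2331), np.float64(0.3161), np.float64(0.2381)]
side [[406, 244], [351, 288], [290, 262], [343, 225]]
[[0.4461, -0.2072], [0.4123, 0.1001], [0.627, 0.1227], [0.6731, -0.1675]] [ 0.53962055 -0.03799147] [np.float64(0.2304), np.float64(0.3092), np.float64(0.2159), np.float64(0.2938)]
scene mat [[350, 219], [339, 220]] [[0.4702, 0.3471], [0.4496, 0.3124]] [0.45991853 0.32972728]
side mat [[270, 318], [275, 326]] [[0.4786, 0.3327], [0.4464, 0.345]] [0.46249647 0.33885972]
```

View pics/c1.png

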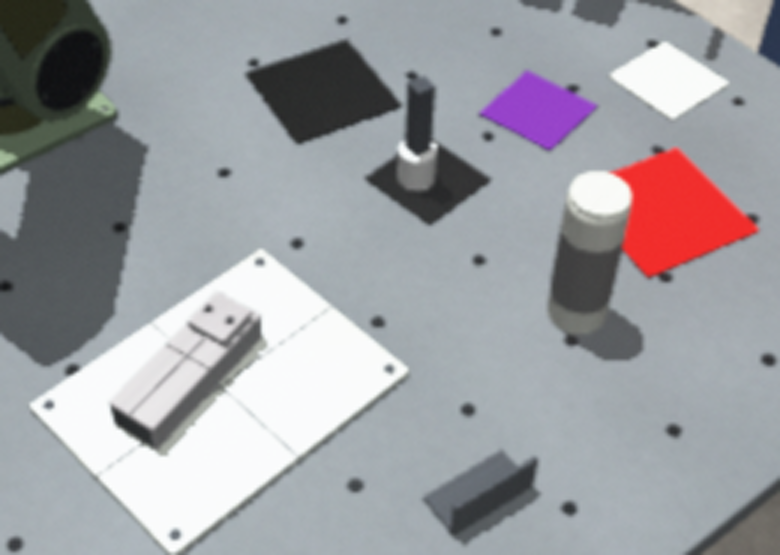

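Crop confirms: the small black mat, crop (428,182), has the bar standing on it, and the other black one is clearly bigger. Next I move above the plate for a wrist view.

```bash
python3 -m creep '[[4.15,-3.75,-1.05,0],[4.15,-3.75,-1.05,0],[4.15,-3.75,-1.05,0],[4.15,-3.75,-1.05,0],[4.15,-3.75,-1.05,0],[4.15,-3.75,-1.05,0],[4.15,-3.75,-1.05,0],[4.15,-3.75,-1.05,0],[4.15,-3.75,-1.05,0],[4.15,-3.75,-1.05,0],[0,0,0,0],[0,0,0,0]]'
python3 - <<'E'
from h import *
p=arm.camera_params("wrist");i,d=arm.get_image("wrist");cv2.imwrite("pics/w1.png",i);np.savez("pics/w1.npz",i=i,d=d,**p);print(p,arm.read_state()["eef_pos"])
P=arm.camera_params("scene")
for n,q in(("L",(321.7,215)),("F",(343.3,229.3)),("R",(363.3,215))):print(n,onz(P,q,.004))
print("can",onz(P,(394,262),0.0),"bartop",onz(P,(340,182),.154))
P=arm.camera_params("side");print("bartop",onz(P,(285.5,274.5),.154))
E
```

```text
time: 1.6
eef_pos: [0.4494, -0.099, 0.3294]
tool_rot: [3.12, 0.366, -0.003]
contact_force: [-0.4, -0.0, 0.2]
opening: 0.997
grasp_force: 0.0
{'camera_matrix': array([[371.64829954,   0.        , 321.58013425],
       [  0.        , 371.64829954, 238.21708512],
       [  0.        ,   0.        ,   1.        ]]), 'world_to_cam': array([[ 2.31391070e-01, -9.72860818e-01,  2.16173672e-05,
        -2.00220360e-01],
       [ 9.38869649e-01,  2.23300584e-01, -2.62031739e-01,
        -3.43563119e-01],
       [ 2.54915585e-01,  6.06521005e-02,  9.65059256e-01,
        -5.99063057e-01],
       [ 0.00000000e+00,  0.00000000e+00,  0.00000000e+00,
         1.00000000e+00]])} [ 0.44920317 -0.09945616  0.32941397]
L [0.39111715 0.27916145]
F [0.49444692 0.29446827]
R [0.48452735 0.39894301]
can [0.70932688 0.33237249] bartop [0.422209   0.33167692]
bartop [0.42447987 0.32569933]
```

View pics/w1.png

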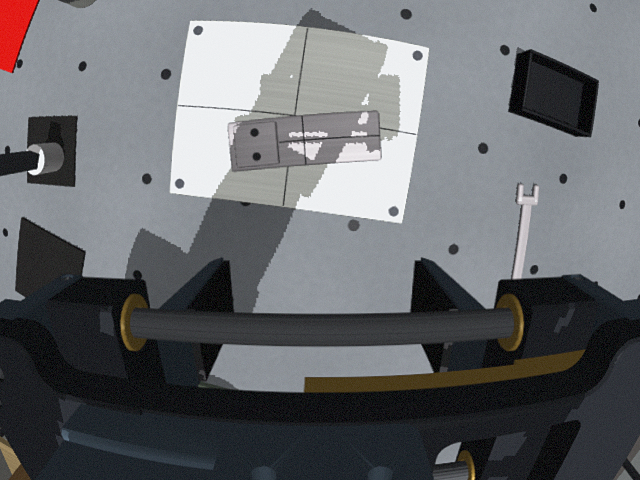

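The wrist view shows the plate with corners (190,20), (429,47), (403,223) and (170,193). The rail is around (305,140) with its pad at left (world +y), and the bar on the small mat is at (50,155). I'll measure heights with the depth image.

```bash
cat >> h.py <<'E'
def cloud(p,d):
    v,u=np.mgrid[0:480,0:640];K=p["camera_matrix"];T=p["world_to_cam"]
    x=(u-K[0,2])/K[0,0];y=(v-K[1,2])/K[1,1];r=np.hypot(x,y)+1e-12
    t=np.tan(np.minimum(r,1.4));q=np.stack([x/r*t*d,-y/r*t*d,-d],-1)
    return (q-T[:3,3])@T[:3,:3]
def seg(W,d,lo,hi,box):
    m=(d>0)&(W[...,2]>lo)&(W[...,2]<hi)&(W[...,0]>box[0])&(W[...,0]<box[1])&(W[...,1]>box[2])&(W[...,1]<box[3])
    n,l,s,_=cv2.connectedComponentsWithStats(m.astype(np.uint8),connectivity=4)
    return l==1+np.argmax(s[1:,4])
def rect(pts):
    (c,wh,a)=cv2.minAreaRect((pts*1000).astype(np.float32));return np.round(c,1),np.round(wh,1),round(a,2)
E
python3 - <<'E'
from h import *
f=np.load("pics/w1.npz");p={k:f[k] for k in("camera_matrix","world_to_cam")};d=f["d"];W=cloud(p,d)
for q in((250,50),(330,160),(260,140),(350,145),(450,120),(45,155),(10,160)):print(q,W[q[1],q[0]].round(4))
B=(.35,.72,-.24,.16)
for lo,hi in((.006,.07),(.044,.058),(.059,.07),(.03,.08)):
    m=seg(W,d,lo,hi,B);print(lo,hi,m.sum(),rect(W[m][:,:2]),W[m][:,2].mean())
M=[onz(p,q,.012,rayw) for q in((190,20),(429,47),(403,223),(170,193))];M=np.array(M);print(M.round(4).tolist(),M.mean(0))
a=[onz(p,q,.012,rayw) for q in((307,28),(285,207),(178,106),(415,135))]
A=np.array([a[1]-a[0],a[2]-a[3]]).T;t=np.linalg.solve(A,a[2]-a[0]);print("cross",a[0]+t[0]*(a[1]-a[0]),[np.arctan2(*(a[i]-a[j])[::-1]) for i,j in((0,1),(2,3))])
print("railtopcross",onz(p,(304,139),.052,rayw))
mm=[onz(p,q,.004,rayw) for q in((28,117),(76,117),(76,186),(28,185))];print("mat",np.round(mm,4).tolist(),np.mean(mm,0))
m=seg(W,d,.06,.17,(.3,.6,.25,.5));print("shank",m.sum(),W[m].mean(0),W[m].min(0),W[m].max(0),rect(W[m][:,:2]))
E
```

```text
(250, 50) [0.6172 0.035  0.0126]
(330, 160) [ 0.5007 -0.0968  0.0517]
(260, 140) [ 0.506  -0.0131  0.0621]
(350, 145) [ 0.5234 -0.1154  0.0513]
(450, 120) [ 0.5933 -0.2432 -0.0027]
(45, 155) [0.4342 0.3065 0.0491]
(10, 160) [0.4322 0.3146 0.1164]
0.006 0.07 43018 (array([544.4, -40.8]), array([240.9, 320.9]), 5.51) 0.01861508071447061
0.044 0.058 5767 (array([517.1, -61.4]), array([ 61. , 181.4]), 17.93) 0.0509635334653284
0.059 0.07 1816 (array([500.2,  -8.9]), array([50.6, 50.4]), 16.52) 0.06303038174797668
0.03 0.08 7586 (array([517.1, -61.4]), array([ 61. , 181.4]), 17.93) 0.05385518607691063
[[0.648, 0.1283], [0.6788, -0.1879], [0.4415, -0.2125], [0.4102, 0.1046]] [ 0.54463198 -0.04189587]
cross [ 0.54333278 -0.04250242] [np.float64(0.10975825070982285), np.float64(1.6659597185411728)]
railtopcross [ 0.51774573 -0.06169184]
mat [[0.4817, 0.3981], [0.4917, 0.2894], [0.3873, 0.273], [0.37, 0.3825]] [0.43269614 0.33575146]
shank 744 [0.42734742 0.31720093 0.09896801] [0.41244607 0.31276644 0.06023725] [0.43881064 0.33639983 0.13650608] (array([430.1, 319.9]), array([32.5, 17.9]), 33.61)
```

```bash
python3 -m creep '[[-0.17,-6.04,0.7,0],[-0.17,-6.04,0.7,0],[-0.17,-6.04,0.7,0],[-0.17,-6.04,0.7,0],[-0.17,-6.04,0.7,0],[-0.17,-6.04,0.7,0],[-0.17,-6.04,0.7,0],[0,0,0,0],[0,0,0,0]]'
python3 - <<'E'
from h import *
s=arm.read_state();print(s["joint_positions"].round(3),s["eef_pos"],s["tool_rot"])
p=arm.camera_params("wrist");i,d=arm.get_image("wrist");cv2.imwrite("pics/w2.png",i);W=cloud(p,d)
m=seg(W,d,.145,.165,(.37,.5,.27,.4));print("top",m.sum(),rect(W[m][:,:2]),W[m][:,2].mean())
m=seg(W,d,.06,.17,(.37,.5,.27,.4));print("shank",m.sum(),rect(W[m][:,:2]))
g=((i.max(2)<60)&(np.abs(W[...,2]-.004)<.012)&(np.abs(W[...,0]-.435)<.085)&(np.abs(W[...,1]-.335)<.085))
g=cv2.morphologyEx(g.astype(np.uint8),cv2.MORPH_OPEN,np.ones((5,5)));v,u=np.nonzero(g)
w=np.array([onz(p,q,.004,rayw) for q in zip(u,v)]);print("mat",rect(w))
E
```

```text
time: 2.78
eef_pos: [0.3412, 0.3084, 0.2807]
tool_rot: [3.119, 0.363, -0.001]
contact_force: [-0.2, -0.6, -0.6]
opening: 1.001
grasp_force: 0.0
[ 7.110e-01  1.030e-01  1.707e+00 -1.000e-03  1.332e+00  2.050e+00] [0.34118651 0.30836994 0.28065493] [ 3.11920005e+00  3.62726395e-01 -7.29063086e-04]
top 960 (array([425.4, 327.3]), array([24.2, 24.1]), 84.93) 0.15293281897003833
shank 960 (array([425.4, 327.3]), array([24.2, 24.1]), 84.93)
mat (array([433.6, 339.4]), array([109.2, 109.5]), 6.2)
```

View pics/w2.png

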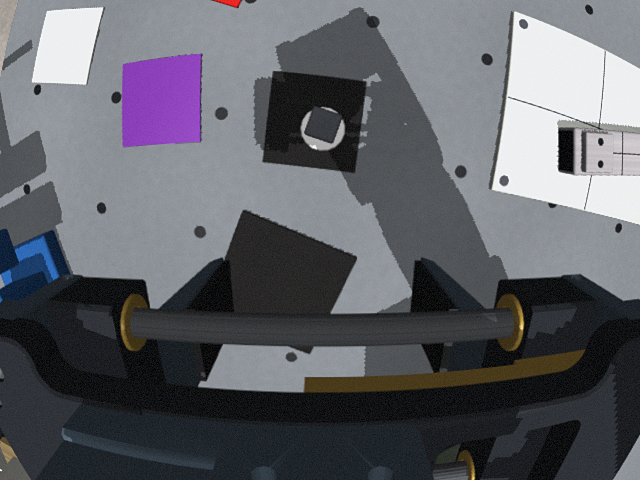

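The wrist view shows the bar's top at (322,125) on the small black mat, with corners (275,72), (365,82), (355,172) and (263,160). Turn to match the flats, then move over the bar.

```bash
python3 -m creep '[[0,0,0,-0.179],[0,0,0,-0.179],[0,0,0,-0.179],[0,0,0,-0.179],[0,0,0,-0.179],[0,0,0,-0.179],[0,0,0,-0.179],[1.3,4.1,0,0],[1.3,4.1,0,0],[0,0,2,0],[0,0,0,0]]'
cat >> h.py <<'E'
def tool():
    s=arm.read_state();R=cv2.Rodrigues(np.array(s["tool_rot"]))[0];return s,R
def togo(x,y,z,yaw=None):
    s,R=tool();print("shift cm",(R.T@(np.array([x,y,z])-s["eef_pos"])*100).round(2),"yaw",np.arctan2(R[1,0],R[0,0]).round(4),"eef",s["eef_pos"].round(4),"t",s["time"],"Fz",s["contact_force"].round(1))
    if yaw is not None:print("twist",-(yaw-np.arctan2(R[1,0],R[0,0])))
E
python3 -c "
from h import *
togo(.4254,.3273,.086,np.radians(84.93))"
```

```text
time: 4.2
eef_pos: [0.4251, 0.3262, 0.2597]
tool_rot: [-2.318, -2.121, 0.006]
contact_force: [-0.1, -1.0, 1.1]
opening: 0.999
grasp_force: 0.0
shift cm [ 0.16  0.06 17.37] yaw 1.4821 eef [0.4251 0.3262 0.2597] t 4.2 Fz [-0.1 -1.   1.1]
twist -0.0001774040956088463
```

```bash
python3 -m creep '[[0.15,0,4.3,0],[0,0,4.3,0],[0,0,4.3,0],[0,0,3,0],[0,0,1.4,0],[0,0,0,0]]' && python3 -m creep '[[0,0,0,0],[0,0,0,0],[0,0,0,0],[0,0,0,0],[0,0,0,0]]' 0.5
```

```text
time: 4.95
eef_pos: [0.4251, 0.3297, 0.0883]
tool_rot: [2.315, 2.124, -0.0]
contact_force: [-0.5, -0.0, 1.5]
opening: 0.999
grasp_force: 0.0
time: 5.58
eef_pos: [0.4249, 0.3302, 0.088]
tool_rot: [2.314, 2.125, 0.0]
contact_force: [0.0, -0.4, -0.9]
opening: 0.484
grasp_force: 0.0
```

```bash
python3 -m creep '[[0,0,0,0],[0,0,0,0],[0,0,0,0],[0,0,0,0]]' && python3 -m creep '[[0,0,-1,0],[0,0,-4,0],[0,0,-2,0],[0,0,0,0]]'; python3 -c "
from h import *
s,R=tool();togo(.4254,.3273,.15);print(R)"
```

```text
time: 6.08
eef_pos: [0.4249, 0.3302, 0.0878]
tool_rot: [2.314, 2.125, -0.0]
contact_force: [0.1, 0.7, -0.9]
opening: 0.258
grasp_force: 30.0
time: 6.58
eef_pos: [0.4257, 0.3308, 0.1597]
tool_rot: [2.314, 2.125, 0.006]
contact_force: [-0.3, -0.0, -3.6]
opening: 0.262
grasp_force: 30.0
shift cm [-0.36 -0.    0.97] yaw 1.4858 eef [0.4257 0.3308 0.1597] t 6.575 Fz [-0.3 -0.  -3.6]
[[ 0.08493585  0.99638135  0.00317994]
 [ 0.99638314 -0.08494333  0.00229343]
 [ 0.00255525  0.00297364 -0.99999231]]
```

```bash
python3 -m creep '[[0,0,0,-0.183],[-5.9,-0.46,0,0],[-5.9,-0.46,0,0],[-5.9,-0.46,0,0],[-5.9,-0.46,0,0],[-5.9,-0.46,0,0],[-5.9,-0.46,0,0],[0,0,2,0],[0,0,2,0],[0,0,0,0]]'
cat >> h.py <<'E'
MK=np.array([.5443,-.0413]);MY=.097
def c2(a):return np.array([[np.cos(a),-np.sin(a)],[np.sin(a),np.cos(a)]])
def rail(cam="wrist",name=None):
    p=arm.camera_params(cam);i,d=arm.get_image(cam)
    if name:cv2.imwrite(f"pics/{name}.png",i)
    return p,i,d
E
python3 -c "
from h import *
togo(.4325,-.0248,.103,np.radians(95.6));print(arm.read_state()['opening'])
p,i,d=rail('wrist','w3');W=cloud(p,d)
B=(.35,.72,-.24,.2)
for lo,hi in((.006,.07),(.03,.07)):
    m=seg(W,d,lo,hi,B);print(lo,hi,m.sum(),rect(W[m][:,:2]))
"
```

```text
time: 7.82
eef_pos: [0.4299, -0.0249, 0.116]
tool_rot: [-2.108, -2.324, 0.006]
contact_force: [-0.9, -0.7, -2.2]
opening: 0.262
grasp_force: 30.0
shift cm [-0.02  0.27  1.3 ] yaw 1.6682 eef [ 0.4299 -0.0249  0.116 ] t 7.825 Fz [-0.9 -0.7 -2.2]
twist -0.00033132899260679416
0.2617591947085579
0.006 0.07 58962 (array([531.3,  22.6]), array([256. , 191.5]), 5.53)
0.03 0.07 8771 (array([501.4, -13.2]), array([60.5, 81.1]), 17.45)
```

View pics/w3.png

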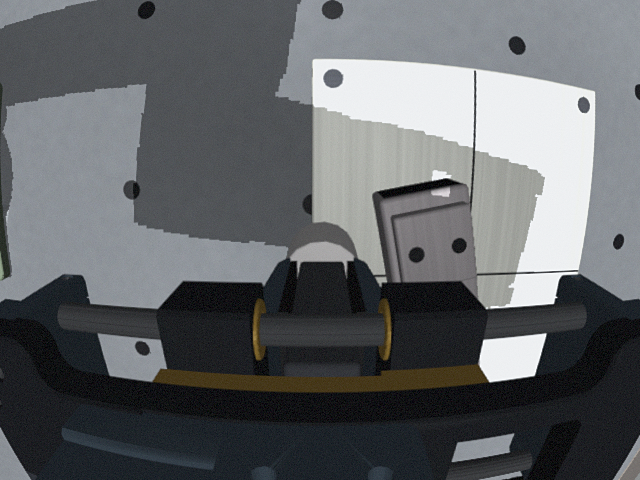

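The picture shows the head beside the rail's near side, with the rail's pad end at (375–475, 185–285). Lower the bar and start the first push.

```bash
python3 -m creep '[[0,0,0.8,0],[0,0.5,0.5,0],[0,0.5,0,0],[0,0.3,0,0],[0,0.3,0,0],[0,0.3,0,0],[0,0.3,0,0],[0,0.3,0,0],[0,0.3,0,0],[0,0.3,0,0],[0,0.3,0,0],[0,0,0,0]]'
cat >> h.py <<'E'
def meas(show=None,near=True):
    p,i,d=rail('wrist',show);W=cloud(p,d)
    m=(d>0)&(W[...,2]>.044)&(W[...,2]<.07)&(abs(W[...,0]-.53)<.13)&(abs(W[...,1]+.02)<.2)
    s,R=tool();b=s["eef_pos"][:2];m&=np.hypot(W[...,0]-b[0],W[...,1]-b[1])>.04*near
    n,l,st,_=cv2.connectedComponentsWithStats(m.astype(np.uint8),connectivity=4);k=1+np.argmax(st[1:,4]);m=l==k
    X=(W[m][:,:2]-MK)@c2(MY)   # plate frame
    c,wh,a=cv2.minAreaRect((X*1000).astype(np.float32));a=np.radians((a+45)%90-45)
    e=X@c2(a)*1000;x0,x1=np.percentile(e[:,0],[.1,99.9]);y1=np.percentile(e[:,1],99.9)
    cen=c2(a)@np.array([(x0+x1)/2,y1-90])
    print("rail plate frame mm",cen.round(1),"deg",np.degrees(a).round(2),"w",round(x1-x0,1),"visible y",np.ptp(e[:,1]).round(0),"n",m.sum())
    bar=(c2(MY).T@(s["eef_pos"][:2]-.003*R[:2,0]-MK))*1000;print("bar plate",bar.round(1),"bar in rail",(c2(a).T@(bar-cen)).round(1),"z",s["eef_pos"][2].round(4),"F",s["contact_force"].round(1),"t",s["time"].__round__(2),"yaw",(np.arctan2(R[1,0],R[0,0])-MY-np.pi/2).round(3))
E
python3 -c "
from h import *
meas()"
```

```text
time: 9.38
eef_pos: [0.4666, -0.0215, 0.105]
tool_rot: [2.109, 2.327, 0.001]
contact_force: [-2.6, 0.1, -2.2]
opening: 0.258
grasp_force: 30.0
rail plate frame mm [-17.4 -18.5] deg 5.21 w 59.7 visible y 53.0 n 6711
bar plate [-75.4  24.2] bar in rail [-53.9  47.8] z 0.1051 F [-2.6  0.2 -2.7] t 9.43 yaw 0.001
```

```bash
python3 -m creep '[[0,0.3,0,0],[0,0.3,0,0],[0,0.3,0,0],[0,0.3,0,0],[0,0,0,0],[0,-0.6,0,0],[0,-0.4,0,0],[-1.7,0,0.1,0],[-1.7,0,0,0],[0,0,0,0]]'
python3 -c "
from h import *
meas()"
```

```text
time: 10.68
eef_pos: [0.4718, -0.0568, 0.104]
tool_rot: [2.112, 2.324, 0.001]
contact_force: [0.3, 1.0, -1.7]
opening: 0.263
grasp_force: 30.0
rail plate frame mm [-10.  -21.1] deg 0.38 w 59.4 visible y 92.0 n 13239
bar plate [-73.9 -10.7] bar in rail [-63.8  10.8] z 0.104 F [-0.9 -0.5 -2.3] t 10.72 yaw -0.001
```

```bash
python3 -m creep '[[0.1,0.4,0,0],[0.1,0.3,0,0],[0,0.3,0,0],[0,0.3,0,0],[0,0.3,0,0],[0,0.3,0,0],[0,0.3,0,0],[0,0.2,0,0],[0,0,0,0],[0,0,0,0]]'
python3 -c "
from h import *
meas()"
```

```text
time: 11.98
eef_pos: [0.4939, -0.0505, 0.1034]
tool_rot: [-2.109, -2.326, 0.002]
contact_force: [-3.9, 1.1, -3.4]
opening: 0.26
grasp_force: 30.0
rail plate frame mm [  1.  -21.9] deg -1.55 w 59.2 visible y 84.0 n 11598
bar plate [-50.8  -7.4] bar in rail [-52.2  13.1] z 0.1035 F [-3.6 -0.4 -4.1] t 12.03 yaw 0.001
```

```bash
python3 -m creep '[[0,-0.7,0,0],[0,-0.7,0,0],[-4.7,0,0,0],[-4.7,0,0,0],[-4.7,0,0,0],[0,0,0,0.187],[0,0,0,0.187],[0,0,0,0.187],[0,0,0,0.187],[0,0,0,0.187],[0,0,0,0.187],[0,0,0,0.187]]' && python3 -m creep '[[0,0,0,0.131],[0,0,0,0.131],[0,0,0,0]]'
sed -i 's/y1=np.percentile(e\[:,1\],99.9)/y1=np.percentile(e[:,1],99.9);y0=np.percentile(e[:,1],.1)/; s/"n",m.sum())/"n",m.sum(),"mid by ymin",(c2(a)@np.array([(x0+x1)\/2,y0+90])).round(1))/' h.py
python3 -c "
from h import *
meas('w4')"
```

```text
time: 13.52
eef_pos: [0.4953, -0.1928, 0.1045]
tool_rot: [3.091, 0.552, 0.003]
contact_force: [0.8, -0.3, -2.0]
opening: 0.263
grasp_force: 30.0
time: 13.9
eef_pos: [0.4951, -0.1928, 0.1044]
tool_rot: [3.137, 0.156, 0.003]
contact_force: [-1.0, -0.2, -2.0]
opening: 0.259
grasp_force: 30.0
rail plate frame mm [  2.2 -27.6] deg -1.36 w 59.9 visible y 181.0 n 22358 mid by ymin [  2.3 -22.7]
bar plate [ -66.7 -145.9] bar in rail [ -66.  -119.9] z 0.1043 F [ 0.1 -1.1 -2.7] t 13.95 yaw -1.568
```

View pics/w4.png

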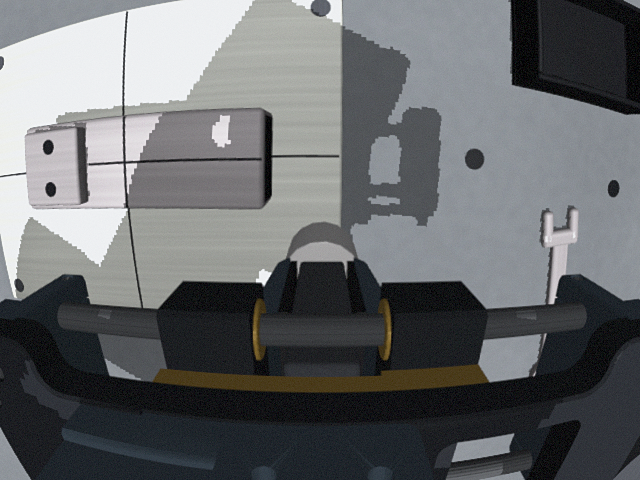

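View 4 shows the whole rail, with its right end at (268,155), the pad at left, and the head at (320,240) off the −y end. I'll push it along +y next.

```bash
python3 -m creep '[[3.5,0,0,0],[3.4,0,0,0],[0,-0.4,0,0],[0,-0.3,0,0],[0,-0.3,0,0],[0,-0.3,0,0],[0,-0.3,0,0],[0,-0.3,0,0],[0,-0.3,0,0],[0,-0.3,0,0],[0,-0.3,0,0],[0,0,0,0]]'
python3 -c "
from h import *
meas()"
```

```text
time: 15.45
eef_pos: [0.5607, -0.1574, 0.104]
tool_rot: [-3.137, -0.154, 0.0]
contact_force: [0.4, -1.8, -3.2]
opening: 0.261
grasp_force: 30.0
rail plate frame mm [ 3.4 -7.1] deg -0.84 w 59.3 visible y 172.0 n 14842 mid by ymin [3.6 5.4]
bar plate [   2.  -117.1] bar in rail [   0.3 -110. ] z 0.104 F [-0.1 -2.1 -3.3] t 15.5 yaw -1.57
```

```bash
python3 -m creep '[[0,-0.3,0,0],[0,-0.1,0,0],[0,0,0,0],[0,0.6,0,0],[0,0.7,0,0],[4,0,0,0],[4,0,0,0],[0,0,0,-0.187],[0,0,0,-0.187],[0,0,0,-0.187],[0,0,0,-0.187],[0,0,0,-0.187]]' && python3 -m creep '[[0,0,0,-0.187],[0,0,0,-0.187],[0,0,0,-0.187],[3.5,0,0,-0.0750],[3.5,0,0,0],[0,0,0,0]]'
python3 -c "
from h import *
meas()"
```

```text
time: 17.0
eef_pos: [0.641, -0.159, 0.1036]
tool_rot: [-2.726, -1.558, 0.0]
contact_force: [-0.6, 0.5, -2.4]
opening: 0.262
grasp_force: 30.0
time: 17.75
eef_pos: [0.6364, -0.087, 0.1037]
tool_rot: [-2.106, -2.328, -0.0]
contact_force: [-0.0, -0.2, -2.5]
opening: 0.264
grasp_force: 30.0
rail plate frame mm [ 3.3 -1.2] deg -0.9 w 59.5 visible y 178.0 n 23380 mid by ymin [3.4 5. ]
bar plate [ 87.5 -58.8] bar in rail [ 85.1 -56.3] z 0.1038 F [-0.2  0.8 -2. ] t 17.8 yaw 0.002
```

```bash
python3 -m creep '[[4.2,0,0,0],[4.3,0,0,0],[0,-1.0,0,0],[0,-1.0,0,0],[0,-0.3,0,0],[0,-0.3,0,0],[0,-0.2,0,0],[0,-0.2,0,0],[0,-0.2,0,0],[0,-0.1,0,0],[0,0,0,0]]'
python3 -c "
from h import *
meas()"
```

```text
time: 19.18
eef_pos: [0.5966, -0.0078, 0.1041]
tool_rot: [2.109, 2.327, 0.002]
contact_force: [2.7, -0.2, -3.0]
opening: 0.262
grasp_force: 30.0
rail plate frame mm [ 3.5 -0.1] deg -0.4 w 59.5 visible y 74.0 n 9587 mid by ymin [  4.2 106.8]
bar plate [55.3 25.3] bar in rail [51.7 25.7] z 0.1041 F [ 3.  -0.4 -3.6] t 19.23 yaw 0.001
```

```bash
python3 -m creep '[[0,-0.2,0,0],[0,-0.15,0,0],[0,0,0,0]]'
python3 -c "
from h import *
meas()"
```

```text
time: 19.6
eef_pos: [0.5925, -0.008, 0.1041]
tool_rot: [2.11, 2.327, 0.001]
contact_force: [3.0, 1.5, -2.8]
opening: 0.263
grasp_force: 30.0
rail plate frame mm [-0.4 -0.4] deg 0.35 w 59.1 visible y 73.0 n 9546 mid by ymin [ -1.1 107.1]
bar plate [51.2 25.5] bar in rail [51.8 25.6] z 0.1041 F [ 4.   1.3 -3. ] t 19.65 yaw 0.001
```

```bash
python3 -m creep '[[0,0.5,0,0],[0,1.5,0,0],[0,0,-5,0],[0,0,-6,0],[0,0,-6,0.187],[0,0,-6,0.187],[0,0,0,0.187],[0,0,0,0.187],[0,0,0,0.187],[0,0,0,0.187],[0,0,0,0.187],[0,0,0,0.187]]' && python3 -m creep '[[-5.5,2,0,0.0750],[-5.5,2,0,0],[-5.5,2,0,0],[0,0,0,0],[0,0,0,0]]'
python3 -c "
from h import *
meas('w5',False)
p=arm.camera_params('wrist');i=cv2.imread('pics/w5.png');c=proj(p,[*MK,.012],True);print(c)
for P in([0,0],[.1,0],[-.1,0],[0,.15],[0,-.15]):print(P,proj(p,[*(MK+c2(MY)@np.array(P)),.012],True).round(1))
"
```

```text
time: 21.15
eef_pos: [0.6124, -0.0063, 0.3335]
tool_rot: [3.13, 0.261, -0.003]
contact_force: [0.3, 0.2, -2.4]
opening: 0.263
grasp_force: 30.0
time: 21.78
eef_pos: [0.4566, -0.086, 0.3343]
tool_rot: [3.138, 0.153, 0.002]
contact_force: [0.4, 0.2, -3.5]
opening: 0.268
grasp_force: 30.0
rail plate frame mm [-1.3 -1.3] deg 0.34 w 60.1 visible y 181.0 n 7385 mid by ymin [-1.3 -1. ]
bar plate [-94.2 -35.8] bar in rail [-93.1 -34. ] z 0.3341 F [-0.4  0.5 -3.4] t 21.82 yaw -1.57
[293.71534644 127.17843188]
[0, 0] [293.7 127.2]
[0.1, 0] [293.8  51.8]
[-0.1, 0] [294.4 203.7]
[0, 0.15] [182.8 132. ]
[0, -0.15] [409.6 129.1]
```

View pics/w5.png

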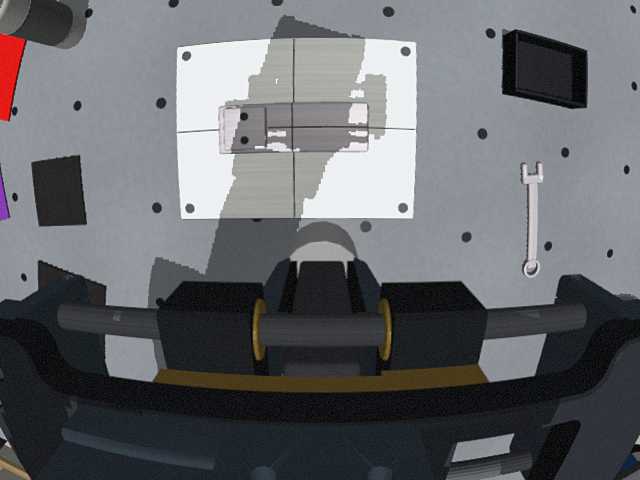

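View 5: the rail is centred on the cross, with the rail lines at (293,127) continuing the plate lines. I'll check numerically against the plate in this same view, then head for the mat.

```bash
python3 -c "
from h import *
p,i,d=rail();W=cloud(p,d);B=(.35,.72,-.24,.16)
for lo,hi in((.006,.07),(.044,.07)):
    m=seg(W,d,lo,hi,B);print(rect(W[m][:,:2]))
cn=[onz(p,q,.012,rayw) for q in((177,42),(416,40),(413,218),(182,218))];print(np.mean(cn,0))
g=cv2.cvtColor(i,6).astype(float)
print('vline col at row60/200',[g[r-3:r+4,285:303].mean(0).argmin()+285 for r in(60,190)],'hline row',[g[110:145,c-3:c+4].mean(1).argmin()+110 for c in(195,395)])
togo(.4336,.3394,.19)"
```

```text
(array([544.2, -40.7]), array([240.4, 320.9]), 5.67)
(array([543.2, -42.2]), array([ 60. , 180.9]), 5.58)
[ 0.54725417 -0.0412266 ]
vline col at row60/200 [np.int64(293), np.int64(294)] hline row [np.int64(131), np.int64(128)]
shift cm [  1.84 -42.53  14.39] yaw 0.0984 eef [ 0.4571 -0.0857  0.3338] t 21.875 Fz [ 0.3  0.5 -3. ]
```

```bash
python3 -m creep '[[0.3,-6.07,0.5,0],[0.3,-6.07,1,0],[0.3,-6.07,1,0],[0.3,-6.07,1,0],[0.3,-6.07,1,0],[0.3,-6.07,1,0],[0.3,-6.07,1,0],[0,0,4,0],[0,0,4,0],[0,0,0,0],[0,0,0,0]]'; python3 -c "
from h import *
p,i,d=rail('side','s2');cv2.imwrite('pics/s2c.png',cv2.resize(i[150:400,180:440],None,fx=2.3,fy=2.3))
togo(.4366,.3397,.0895,.098)"
```

```text
time: 23.25
eef_pos: [0.4364, 0.3402, 0.1901]
tool_rot: [-3.137, -0.154, -0.003]
contact_force: [1.4, 0.4, -2.7]
opening: 0.265
grasp_force: 30.0
shift cm [-0.04  0.06 10.12] yaw 0.0979 eef [0.4366 0.3401 0.1907] t 23.3 Fz [-0.4 -0.1 -3. ]
twist -5.8417094201693165e-05
```

View pics/s2c.png

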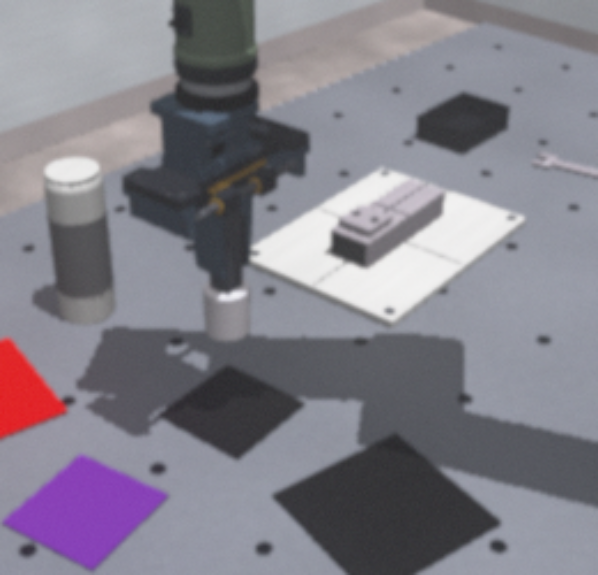

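The side crop shows the bar hanging upright over the small mat at (232,410), with the can clear at left. Lower it gently.

```bash
python3 -m creep '[[0,0,4,0],[0,0,3,0],[0,0,1.5,0],[0,0,0.8,0],[0,0,0.4,0],[0,0,0.2,0],[0,0,0.2,0],[0,0,0,0],[0,0,0,0]]'; python3 -c "
from h import *
togo(.4366,.3397,.0878,.098)"
```

```text
time: 24.42
eef_pos: [0.4354, 0.3391, 0.0881]
tool_rot: [-3.138, -0.154, -0.001]
contact_force: [0.9, -0.3, -2.9]
opening: 0.264
grasp_force: 30.0
shift cm [ 0.13 -0.05  0.03] yaw 0.0979 eef [0.4354 0.3391 0.0881] t 24.425 Fz [ 0.9 -0.3 -2.9]
twist -0.00014284268271831657
```

```bash
python3 -m creep '[[0,0,0.15,0],[0,0,0,0],[0,0,0,0]]'
```

```text
time: 24.8
eef_pos: [0.4355, 0.3391, 0.0879]
tool_rot: [-3.137, -0.154, -0.001]
contact_force: [-2.0, -0.8, 6.3]
opening: 0.262
grasp_force: 30.0
```

```bash
python3 -m creep '[[0,0,0.1,0],[0,0,0,0],[0,0,0,0]]'
```

```text
time: 25.18
eef_pos: [0.4357, 0.3391, 0.0879]
tool_rot: [-3.137, -0.154, -0.002]
contact_force: [-1.2, -2.2, 11.9]
opening: 0.26
grasp_force: 30.0
```

Seated. Release and withdraw upward.

```bash
python3 -m creep '[[0,0,-0.15,0],[0,0,0,0],[0,0,0,0],[0,0,0,0],[0,0,0,0],[0,0,0,0],[0,0,0,0],[0,0,0,0],[0,0,0,0]]' 7 && python3 -m creep '[[0,0,-1,0],[0,0,-3,0],[0,0,-5,0],[0,0,-5,0],[0,0,-5,0],[0,0,-3,0],[-4,0,0,0],[-4,0,0,0],[0,0,0,0],[0,0,0,0]]'; python3 -c "
from h import *
p,i,d=rail('wrist','w6');W=cloud(p,d)
m=seg(W,d,.14,.17,(.37,.5,.27,.4));print('top',rect(W[m][:,:2]),W[m][:,2].mean())
p,i,d=rail('side');cv2.imwrite('pics/s3c.png',cv2.resize(i[150:400,180:440],None,fx=2.3,fy=2.3))"
```

```text
time: 26.3
eef_pos: [0.4353, 0.339, 0.0869]
tool_rot: [3.138, 0.153, -0.0]
contact_force: [0.3, -0.8, 0.3]
opening: 0.767
grasp_force: 0.0
time: 27.55
eef_pos: [0.3562, 0.3314, 0.3076]
tool_rot: [-3.137, -0.154, -0.003]
contact_force: [0.2, -0.5, -0.0]
opening: 0.768
grasp_force: 0.0
top (array([433.2, 338.9]), array([23. , 23.6]), 5.38) 0.1529053447583118
```

View pics/s3c.png

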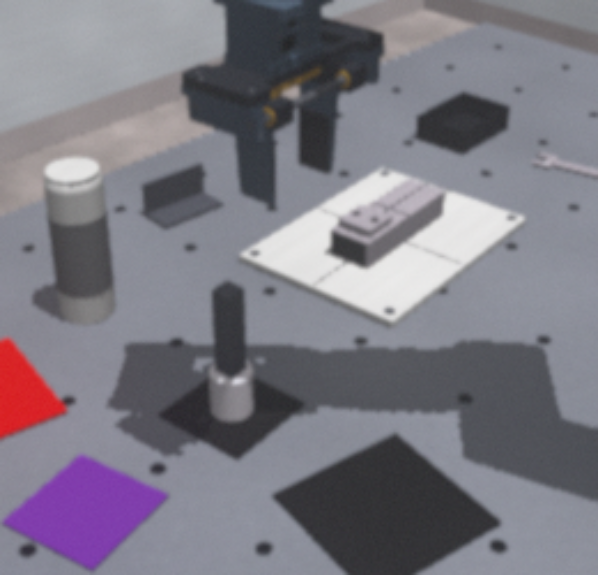

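The bar stands upright at the middle of its mat, crop (232,400), released. The rail is undisturbed on the plate.

```bash
python3 -c "
from cell import arm
print(arm.sign_off())"
```

```text
the job is handed in; nothing more can be done
None
```

Handed in at about 28 s on the clock: by my last measurement the rail stub is about 1–1.5 mm off the cross each way and within about 0.4° of square, and the bar is released upright within about 1 mm of its mat's centre; the sign-off gave no verdict.

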